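Load a plywood coupon under a spring clip

TASK

Load the plywood coupon into the green drilling jig: with one fingertip press the clip's red bar down and keep it down so that the jaw lifts, and with the other fingertip gently push the coupon along its lane, under the jaw, until it is fully home against the end stop. Only then let the bar go, so that the clip clamps the coupon, and draw the hand clear. Do not pinch or lift anything, and leave the other things on the bench where they are.

Things in the scene. Friction and masses are not known exactly. Their poses are not given: they have to be found in the camera images.
- jig: jig fixed to the table: green plate 215 x 185 x 12 mm (x -132 to 83, y -87 to 98). Origin on the table below the lane's centre line. x = push direction along the lane, y = from the lane to the clip's red bar, z up. Lane: 52 mm wide, centre y = 0, floor z = 12 mm, guide walls 8 mm high on both sides from x = -130. End stop: face at x = 60, 22 mm high. No part of jig or clip is above z = 45 mm
- clip (a joint): spring clip, rad: 0 = at rest, jaw down; 0.34 = red bar pressed to its limit, jaw fully up. Rocks about an axis along the jig's x at y = 36, z = 28 mm: pressing the bar (+y) lifts the jaw (-y); a spring shuts it. The jaw clears the coupon from about 0.18 and rests on a loaded coupon at about 0.16. Pressing 24 mm from the axis takes about 3.5 N to start, 8 N at the limit
- press_bar (a point): on top of the clip's red press bar, halfway along, 24 mm from the rocking axis; moves with it. Bar 130 mm long (jig x -125 to 5), 38 mm wide (y 44 to 82), may be pressed anywhere, and a tip can slide along it while pressing. Fully pressed its top is level at z = 18 mm, 6 above the lane floor, 9 below the coupon's top; at rest it slopes up away from the lane, this point at z about 26
- jaw (a point): middle of the black rubber underside of the clip's jaw, over the lane; moves with the clip. The jaw is 16 mm wide (jig x 30 to 46 mm), steel above. At rest it hangs some 9 mm above the lane floor and so blocks the 15 mm thick coupon
- coupon_mid (a point): centre (halfway up) of the plywood coupon, 70 mm (its x, along the lane) x 50 mm x 15 mm, lying loose in the lane short of the jaw; pale wood with a black cross marked on top.
- seat (a point): where the coupon's centre is when the coupon is fully home against the end stop; fixed in the jig at x = 25, y = 0, z = 19.5 mm, axes as the jig's.
- dowel: leave alone: standing beech dowel pin, 16 mm thick, 40 mm tall, on the jig's plate on the -y side; origin under its centre
- offcut: leave alone: dark wood offcut 90 x 35 x 18 mm lying on the table on the jig's -y side; origin under its centre
- chuck_key: leave alone: steel chuck key, 70 mm long with a 68 mm cross bar, 14 mm high, lying on the table on the jig's +y side; origin under the middle of the cross bar
- glue: leave alone: white glue bottle with orange cap, 56 mm thick, 150 mm tall; origin under its centre
- driver: leave alone: screwdriver lying on the table; origin under its middle
- tape_rule: leave alone: yellow tape rule 70 x 35 x 65 mm; origin under its centre
- wax_tin: leave alone: flat blue wax tin, 76 mm across, 35 mm tall; origin under its centre
- sander: leave alone: cork sanding block 100 x 60 x 35 mm; origin under its centre
Things that resemble listed ones, but are neither listed nor needed, are in the scene too. Leave any blue, pink or purple look-alike of the part that bears coupon_mid alone.

How it is judged (in metres and radians):
On the way, in this order (a step that is already met when the one before it is completed fails the run):
1. the red bar is pressed down by a finger and the jaw is up, with the coupon still short of the jaw (value of joint clip above 0.2 rad and contact force between the fingers and clip above 0.5 N and x of coupon_mid in the frame of seat below -0.028 m), for 0.1 s.
2. the coupon is pushed home against the end stop while the clip is still held up (x of coupon_mid in the frame of seat between -0.003 and 0.003 m and angle between the x axis of coupon_mid and the x axis of jig, either way round below 0.08 rad and value of joint clip above 0.18 rad and contact force between the fingers and clip above 0.5 N), for 0.1 s.
At the end, for the whole second after the job is handed in: The coupon lies flat in the lane within 3 mm of the end stop and within 0.08 rad of square, at rest, the released clip resting on it with more than 1 N (clip joint 0.11 to 0.21 rad); every other thing within 15 mm of where it started (x of coupon_mid in the frame of seat between -0.003 and 0.003 m and angle between the x axis of coupon_mid and the x axis of jig, either way round below 0.08 rad and z of coupon_mid in the frame of seat between -0.003 and 0.003 m and value of joint clip between 0.11 and 0.21 rad and contact force between clip and coupon above 1 N and velocity of joint clip between -0.05 and 0.05 rad/s and distance of each of dowel, offcut, chuck_key, glue, driver, tape_rule, wax_tin, sander from where it was at the start of the episode below 0.015 m); the robot touches nothing.
It fails at once if the coupon is lifted more than 6 mm off the lane floor (z of coupon_mid in the frame of seat above 0.006 m).
It fails at once if the coupon is struck or jammed against stop or jaw with more than 60 N (contact force between coupon and jig above 60 N or contact force between coupon and clip above 60 N).
It fails at once if another thing on the bench is moved more than 15 mm (distance of any of dowel, offcut, chuck_key, glue, driver, tape_rule, wax_tin, sander from where it was at the start of the episode above 0.015 m).
It also fails if it takes over 51 s, if anything falls off the work surface, if the arm or the gripper's body presses on something with over 40 N, if the wrist force passes 120 N, or if a joint passes its speed limit or range.

ROBOT

A 6-joint arm with a two-finger parallel gripper is mounted at the origin on the work surface. World frame = base frame: x ahead of the robot, y to its left, z up, the work surface at z = 0. Lengths are in m, angles in degrees, forces in N, time in s.
With the tool pointing down it reaches from about 0.4 to 0.825 m from the base axis. Payload 7 kg.
Tool frame: the origin (TCP) lies midway between the tips of the shut fingers; the grasp point (between the pads) lies 19 mm behind it; z points along the fingers, y is the direction in which the jaws open and shut (so a half turn about z gives the same grasp; the last joint's range is limited). The gripper opens to 88 mm and grips with 3 to 60 N. Pads are 19 mm wide; open, the fingers measure 130 mm over their backs; the gripper's body (78 mm by 193 mm) begins 47 mm behind the grasp point.
Start: joints at [83.371, 20.546, 0.682, 0, -70.136, -16.507], TCP at [0.265, 0.621, 0.197] pointing down, gripper open.
Joint ranges: [-176.03, 176.03], [-82.01, 121.73], [-58.28, 71.71], [-173.87, 95.51], [-174.79, -0.11], [-173.66, 173.66]. Speed limits (degrees/s): [136.94, 136.94, 172.46, 180, 180, 180].

INTERFACE

Orientations are given as a 3x3 rotation matrix whose columns are the frame's x, y, z axes.
In Python, from rig import robot gives the robot as it stands. Calls block until the motion is done:
- robot.goto(position, orientation): joint-space move of the TCP to a pose.
- robot.servo_line(position, ori=None, speed=0.15): straight line of the TCP; ori=None keeps the orientation; speed is the mean speed in m/s.
- robot.movej(angles): joint-space move.
- robot.move_gripper(opening): opening from 0.0 (shut) to 1.0 (fully open); the grip force is fixed at half the most; returns when the fingers have stopped.
- robot.dwell(seconds).
- robot.ik(position, orientation): joint angles nearest the present ones, or None.
- robot.grab_frame(name): name is "scene" or "top" or "wrist"; returns (picture, depth): 480x640x3 uint8, red, green, blue; 480x640 float32, m along the optical axis (not along the pixel's ray), 0 where there is no reading.
- robot.camera_info(name): a dict with "vfov" (degrees; the focal length in pixels is half the picture's height over the tangent of half this angle, whatever the lens; pixels are square), "cx", "cy" (the principal point, pixels), "view" (4x4, takes a point from world to camera coordinates); the wrist camera has in their place "T_tool_cam" (4x4, takes a point from camera to tool coordinates, whose origin is the TCP and whose axes are the flange's). Camera axes: x right, y down, z forward; pixel columns grow to the right and rows downward; lengths in m; the calibration is good to about 2 mm. The wrist camera is an equidistant fisheye: a pixel r from the principal point sees the ray r / f radians off the axis. A picture is of the moment at which its call begins: read the wrist's pose just before it. camera_info takes no time and is no camera call.
A pose or a line that the arm cannot do raises robot.Unreachable and nothing moves.
- robot.job_done(): hands the job in, once; it reports no verdict.
Readings, each from a call of its own:
- robot.read_t(): time.
- robot.read_qpos(): joint angles.
- robot.read_qvel(): joint speeds.
- robot.read_effort(): joint torques, N m.
- robot.read_position(): TCP position.
- robot.read_tcp_rot(): TCP orientation.
- robot.read_force(): force on the tool from outside, world axes, zero at the start.
- robot.read_ft_torque(): the same for the moment, N m.
- robot.read_grip_width(): opening from 0.0 (shut) to 1.0 (fully open).
Only numpy, scipy, OpenCV 4.12 (cv2) and the standard library are available. Lean on these libraries where they do the work, as an engineer would, in place of code of your own. Each camera call takes 0.05 s, during which the arm holds its last target. There are 200 camera calls.

## Working session

There is one attempt and no reset: what is moved stays moved. The work goes in short steps, each a Python script; the robot and the scene stay as the last script left them, time stands still between calls to the robot, and variables do not carry over. Pictures are saved under pics/ and viewed, about 8 in all and at most 12, crops included, and the job is handed in when it is done.

```bash
ls; mkdir -p pics
python3 - <<'E'
from rig import robot
import cv2,numpy as np
for n in("top","scene"):
    p,d=robot.grab_frame(n); cv2.imwrite(f"pics/{n}0.png",p[:,:,::-1]); np.savez(f"{n}0.npz",p=p,d=d)
    print(n,robot.camera_info(n))
print(robot.camera_info("wrist"),robot.read_t(),robot.read_tcp_rot())
E
```

```text
pics
top {'vfov': 42.48224615012088, 'cx': 321.7915804153112, 'cy': 235.00694295200327, 'view': array([[-0.00673988, -0.99994378,  0.00818566,  0.02083513],
       [-0.98923553,  0.00547065, -0.14622971,  0.51754069],
       [ 0.14617671, -0.00908312, -0.98921679,  1.63084128],
       [ 0.        ,  0.        ,  0.        ,  1.        ]])}
scene {'vfov': 56.484386544679694, 'cx': 321.96000437506166, 'cy': 244.59383733855063, 'view': array([[-0.38912272,  0.92095609,  0.02057651,  0.18540705],
       [ 0.52256722,  0.23908025, -0.81839119, -0.23669894],
       [-0.75862178, -0.30770199, -0.57429302,  1.50227701],
       [ 0.        ,  0.        ,  0.        ,  1.        ]])}
{'vfov': 65.70646984690485, 'cx': 316.4430367082117, 'cy': 244.59464267547034, 'T_tool_cam': array([[ 1.45624317e-04, -9.57199683e-01, -2.89428307e-01,
         7.74304553e-02],
       [ 9.99999926e-01,  2.42318606e-04, -2.98253434e-04,
        -5.04219084e-04],
       [ 3.55621957e-04, -2.89428242e-01,  9.57199648e-01,
        -1.89005567e-01],
       [ 0.00000000e+00,  0.00000000e+00,  0.00000000e+00,
         1.00000000e+00]])} 0.1 [[ 9.19531555e-01 -3.93015901e-01 -4.70713663e-04]
 [-3.93016165e-01 -9.19530497e-01 -1.39984173e-03]
 [ 1.17324490e-04  1.47219672e-03 -9.99998909e-01]]
```

View pics/top0.png

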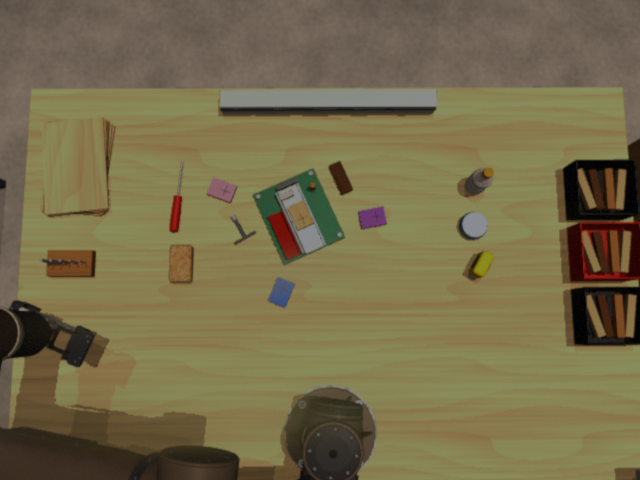

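View pics/scene0.png

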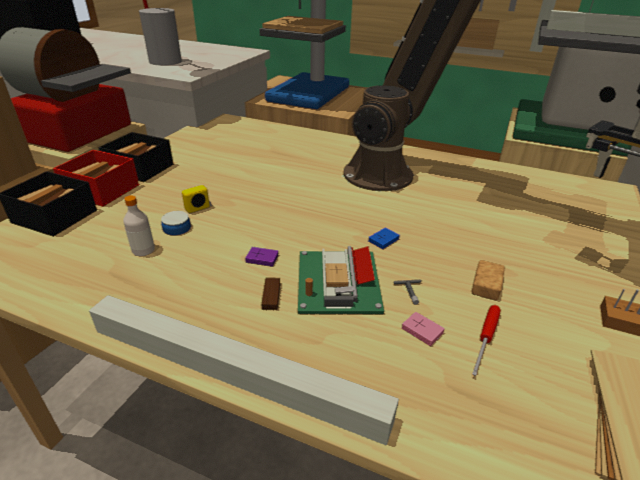

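Top view: the jig is at (299,217), its red bar at (284,235) and the wooden coupon with a black cross at about (300,216), inside the lane. The look-alikes are pink (222,190), purple (372,217) and blue (282,292), all outside the jig. The only match for the description is the pale one in the lane. Next I'll get a coarse jig pose and look at it from close up.

```bash
cat > h.py <<'E'
from rig import robot
import numpy as np,cv2
def ray(name,uv,pose=None):
    c=robot.camera_info(name); f=240/np.tan(np.radians(c['vfov'])/2)
    x=(uv[0]-c['cx'])/f; y=(uv[1]-c['cy'])/f
    if name=='wrist':
        r=np.hypot(x,y); s=np.sin(r)/r if r>1e-9 else 1.
        d=np.array([x*s,y*s,np.cos(r)]); p,R=pose; T=c['T_tool_cam']
        return p+R@T[:3,3], R@T[:3,:3]@d
    V=c['view']; return -V[:3,:3].T@V[:3,3], V[:3,:3].T@np.array([x,y,1])
def onz(name,uv,z,pose=None):
    o,d=ray(name,uv,pose); return o+d*(z-o[2])/d[2]
def ori(a):  # tool down; tool x = dir a (rad) of jig x, tool y = jig -y
    c,s=np.cos(a),np.sin(a); return np.array([[c,s,0],[s,-c,0],[0,0,-1]])
E
python3 - <<'E'
from h import *
p=np.load('top0.npz')['p']; hsv=cv2.cvtColor(p,cv2.COLOR_RGB2HSV)
m=cv2.inRange(hsv,(50,80,20),(95,255,255)); m[:150]=0;m[280:]=0;m[:,:240]=0;m[:,360:]=0
pts=np.argwhere(m)[:,::-1].astype(float)
W=np.array([onz('top',u,.012)[:2] for u in pts]).astype(np.float32)
r=cv2.minAreaRect(W); print(r, cv2.boxPoints(r))
a=np.radians(23)
c=np.array(r[0])
R0=robot.read_tcp_rot()
for a in np.radians([23,-157]):
  for off in (0,):
    print(a,robot.ik([*c,.25],ori(a)))
E
```

```text
((0.5760613679885864, 0.08219780027866364), (0.21153780817985535, 0.18186914920806885), 24.17024040222168) [[ 0.4423318   0.12185341]
 [ 0.516798   -0.0440718 ]
 [ 0.70979095  0.04254219]
 [ 0.6353247   0.2084674 ]]
0.4014257279586958 [ 27.36590901  10.09039859  -6.63972572   0.         -73.26987569
  85.63409099]
-2.7401669256310974 [ 27.36590901  10.09039859  -6.63972572   0.         -73.26987569
 -94.36590901]
```

Run:
```python
from h import *
a=np.radians(24.17); x=np.array([np.cos(a),np.sin(a)]); c=np.array([.576,.082])
robot.goto([*(c-.03*x),.25],ori(a))
robot.move_gripper(.5)
P,R=robot.read_position(),robot.read_tcp_rot()
p,d=robot.grab_frame('wrist'); np.savez('w0.npz',p=p,d=d,P=P,R=R)
cv2.imwrite('pics/w0.png',p[:,:,::-1]); print(P,R,robot.read_t(),robot.read_grip_width(),robot.read_force())
```

```text
[0.54866169 0.06969554 0.25004054] [[ 9.12341496e-01  4.09430073e-01  9.59591394e-05]
 [ 4.09430071e-01 -9.12341501e-01  4.02994001e-05]
 [ 1.04047292e-04  2.52174229e-06 -9.99999995e-01]] 3.275 0.49756296023345903 [-0.14445342  0.42059557  0.15151935]
```

View pics/w0.png

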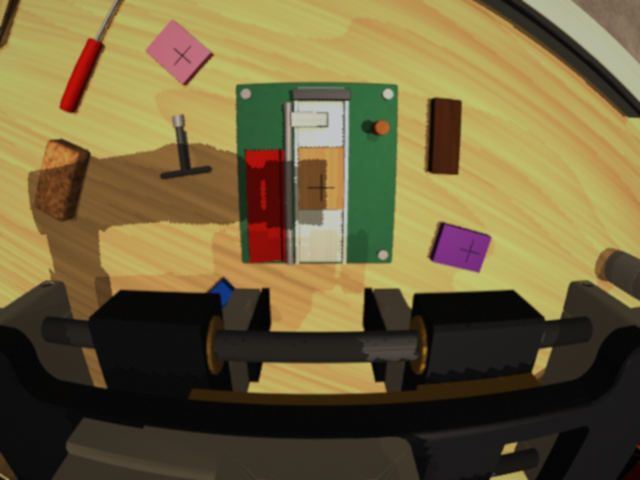

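The wrist view shows the plate corners at about (237,85), (397,84), (393,263) and (243,263). The red bar is on the left, with the jaw at (312,120) and the stop at (320,95). The pale coupon with its black cross at (321,187) is in the lane short of the jaw. Blue, pink and purple copies lie outside the jig.

Run:
```python
from h import *
z=np.load('w0.npz'); p=z['p']; pose=(z['P'],z['R'])
hsv=cv2.cvtColor(p,cv2.COLOR_RGB2HSV)
m=cv2.inRange(hsv,(50,80,15),(95,255,255)); m[275:]=0;m[:70]=0;m[:,:225]=0;m[:,410:]=0
W=np.array([onz('wrist',u,.012,pose)[:2] for u in np.argwhere(m)[:,::-1].astype(float)]).astype(np.float32)
r=cv2.minAreaRect(W); print(r)
C=np.array([onz('wrist',u,.012,pose)[:2] for u in [(237,85),(397,84),(393,263),(243,263)]])
print(C, [np.linalg.norm(C[i]-C[i-1]) for i in range(4)])
# fit rigid jig pose: jig corner coords
J=np.array([[83,98],[83,-87],[-132,-87],[-132,98]])*1e-3
def fit(J,C):
    Jm,Cm=J.mean(0),C.mean(0); H=(J-Jm).T@(C-Cm); a=np.arctan2(H[0,1]-H[1,0],H[0,0]+H[1,1])
    Rz=np.array([[np.cos(a),-np.sin(a)],[np.sin(a),np.cos(a)]]); return a,Rz,Cm-Rz@Jm
a,Rz,o=fit(J,C); print(np.degrees(a),o,'res mm',1e3*(C-(J@Rz.T+o)).round(4))
b=cv2.boxPoints(r); b=np.array([b[np.argmin(np.linalg.norm(b-c,axis=1))] for c in C],float)
a,Rz,o=fit(J,b); print('seg',np.degrees(a),o,1e3*(b-(J@Rz.T+o)).round(4))
j=lambda u,h:1e3*Rz.T@(onz('wrist',u,h,pose)[:2]-o)
for n,u,h in [('cross',(321,187),.027),('cFL',(298,147),.027),('cBR',(343,209),.027),('stopL',(294,100),.034),('barBL',(245,262),.02),('barTR',(283,150),.022),('jaw',(312,120),.03)]: print(n,j(u,h).round(1))
np.savez('jig.npz',a=a,Rz=Rz,o=o)
```

```text
Traceback (most recent call last):
  File "h.py", line 12, in onz
    o,d=ray(name,uv,pose); return o+d*(z-o[2])/d[2]
        ~~~^^^^^^^^^^^^^^
  File "h.py", line 4, in ray
    c=robot.camera_info(name); f=240/np.tan(np.radians(c['vfov'])/2)
ValueError: time passes only in moves, steps and waits
```

```bash
sed -i 's/^def ray/import functools\n@functools.lru_cache\ndef info(n): return robot.camera_info(n)\ndef ray/; s/c=robot.camera_info(name)/c=info(name)/' h.py
cat > fit.py <<'E'
from h import *
z=np.load('w0.npz'); p=z['p']; pose=(z['P'],z['R'])
hsv=cv2.cvtColor(p,cv2.COLOR_RGB2HSV)
m=cv2.inRange(hsv,(50,80,15),(95,255,255)); m[275:]=0;m[:70]=0;m[:,:225]=0;m[:,410:]=0
W=np.array([onz('wrist',u,.012,pose)[:2] for u in np.argwhere(m)[:,::-1].astype(float)]).astype(np.float32)
r=cv2.minAreaRect(W); print(r)
C=np.array([onz('wrist',u,.012,pose)[:2] for u in [(237,85),(397,84),(393,263),(243,263)]])
J=np.array([[83,98],[83,-87],[-132,-87],[-132,98]])*1e-3
def fit(J,C):
    Jm,Cm=J.mean(0),C.mean(0); H=(J-Jm).T@(C-Cm); a=np.arctan2(H[0,1]-H[1,0],H[0,0]+H[1,1])
    Rz=np.array([[np.cos(a),-np.sin(a)],[np.sin(a),np.cos(a)]]); return a,Rz,Cm-Rz@Jm
a,Rz,o=fit(J,C); print(np.degrees(a),o,'res mm',(1e3*(C-(J@Rz.T+o))).round(1).tolist())
b=cv2.boxPoints(r); b=np.array([b[np.argmin(np.linalg.norm(b-c,axis=1))] for c in C],float)
a,Rz,o=fit(J,b); print('seg',np.degrees(a),o,(1e3*(b-(J@Rz.T+o))).round(1).tolist())
j=lambda u,h:1e3*Rz.T@(onz('wrist',u,h,pose)[:2]-o)
for n,u,h in [('cross',(321,187),.027),('cFL',(298,147),.027),('cBR',(343,209),.027),('stopL',(294,100),.034),('barBL',(245,262),.02),('barTR',(283,150),.022),('jaw',(312,120),.03)]: print(n,j(u,h).round(1))
np.savez('jig.npz',a=a,Rz=Rz,o=o)
E
python3 fit.py
```

```text
((0.578988790512085, 0.08463537693023682), (0.211412712931633, 0.1821565330028534), 24.19841194152832)
24.465589944046783 [0.60313795 0.08823947] res mm [[0.1, -1.1], [-0.5, 1.2], [-0.1, -0.4], [0.5, 0.4]]
seg 24.19841307840367 [0.60359045 0.08966115] [[-1.1, -2.0], [-2.2, 0.6], [1.1, 2.0], [2.2, -0.6]]
cross [-37.5   0.5]
cFL [ 7.3 25.8]
cBR [-62.5 -24.5]
stopL [59.  29.5]
barBL [-128.7   92.1]
barTR [ 4.  42.8]
jaw [37.1 10.3]
```

```bash
cat >> h.py <<'E'
try:
    _j=np.load('jig.npz'); a=float(_j['a']); Rz=_j['Rz']; o=_j['o']
    # blend hand-picked / segmented fits
    a=np.radians(24.33); Rz=np.array([[np.cos(a),-np.sin(a)],[np.sin(a),np.cos(a)]]); o=np.array([.6034,.0890])
except Exception: pass
def J(x,y,z): return [*(Rz@np.array([x,y])*1e-3+o),z*1e-3]
def jf(): f=robot.read_force(); return np.round([*(Rz.T@f[:2]),f[2]],2)
def jp(): p=robot.read_position(); return np.round([*(1e3*Rz.T@(p[:2]-o)),p[2]*1e3],1)
E
python3 - <<'E'
from h import *
p=np.load('w0.npz')['p'][75:275,220:420]
cv2.imwrite('pics/crop0.png',cv2.resize(p[:,:,::-1],None,fx=3,fy=3,interpolation=cv2.INTER_CUBIC))
robot.goto(J(-88,30,80),ori(a)); robot.servo_line(J(-88,30,45),speed=.1); robot.dwell(.2)
print(robot.read_t(),jp(),jf(),robot.read_grip_width())
P,R=robot.read_position(),robot.read_tcp_rot()
p,d=robot.grab_frame('wrist'); cv2.imwrite('pics/w1.png',p[:,:,::-1]); p,d=robot.grab_frame('scene'); cv2.imwrite('pics/s1.png',cv2.resize(p[200:340,250:450,::-1],None,fx=4,fy=4,interpolation=cv2.INTER_CUBIC))
E
```

```text
4.7083 [-87.3  30.   45.8] [ 1.21  0.16 -0.09] 0.5025348762277121
```

View pics/crop0.png

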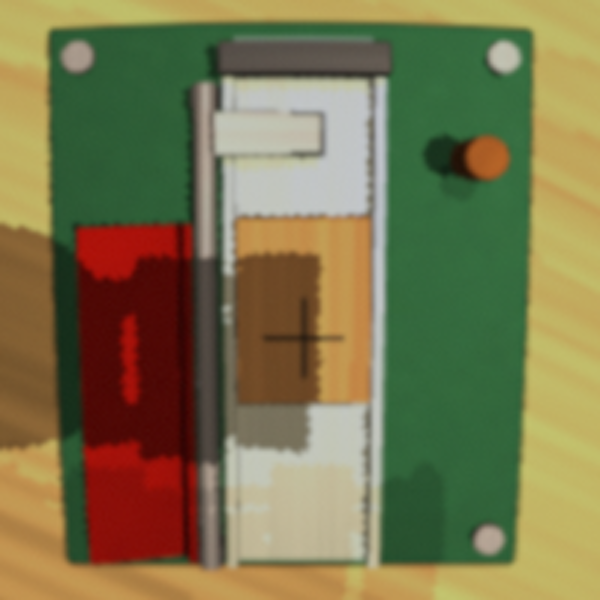

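View pics/w1.png

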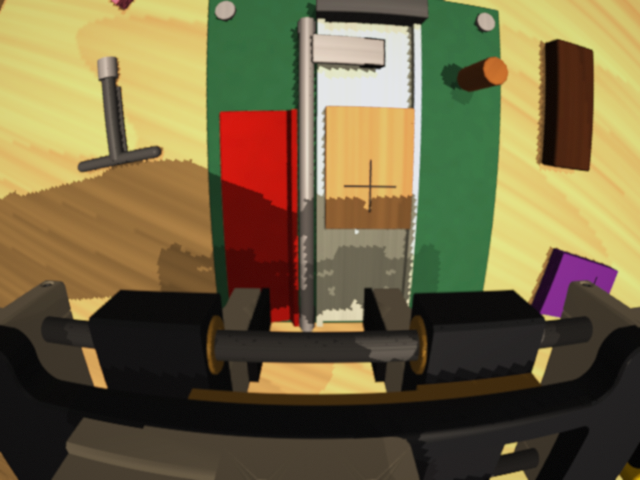

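View pics/s1.png

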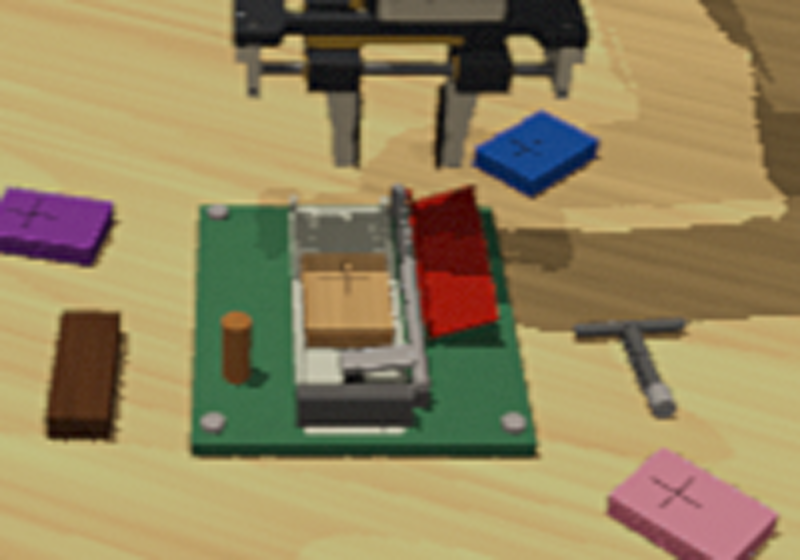

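The crop confirms the pale coupon with its cross lies in the lane, with its rear face at about (300,403) in the crop. The tips hang over the bar and the lane, behind the coupon. Now I'll press.

Run:
```python
from h import *
f0=jf(); robot.servo_line(J(-88,29,32),speed=.08)
z=32
while z>16.5:
    z-=1.5 if z>21 else .5
    robot.servo_line(J(-88,29,z),speed=.03); robot.dwell(.1)
    f=jf()-f0; print(z,jp(),f,round(robot.read_t(),2))
    if f[2]>11: break
p,d=robot.grab_frame('scene'); cv2.imwrite('pics/s2.png',cv2.resize(p[200:340,250:450,::-1],None,fx=4,fy=4,interpolation=cv2.INTER_CUBIC))
```

```text
30.5 [-87.8  29.   30.7] [ 0.38 -0.97 -0.32] 5.47
29.0 [-88.  29.  29.] [ 0.46 -0.45 -0.38] 5.83
27.5 [-88.   29.   27.5] [ 0.41  0.16 -0.23] 6.17
26.0 [-88.  29.  26.] [ 0.73 -0.37 -0.89] 6.53
24.5 [-88.   29.   24.5] [ 0.95 -0.95  0.39] 6.88
23.0 [-88.  29.  23.] [-0.06 -0.46  0.14] 7.22
21.5 [-88.   29.   21.5] [-0.71  0.41 -0.08] 7.58
20.0 [-88.  29.  20.] [-0.28  1.08 -0.59] 7.92
19.5 [-88.   29.   19.5] [0.15 0.03 0.2 ] 8.28
19.0 [-88.  29.  19.] [-0.83 -0.47  0.21] 8.62
18.5 [-88.   29.   18.5] [ 0.47 -0.38  0.06] 8.97
18.0 [-88.  29.  18.] [-0.31 -0.22 -0.97] 9.32
17.5 [-88.   29.   17.5] [ 0.31 -0.46  0.63] 9.68
17.0 [-88.  29.  17.] [-0.05  0.79 -0.01] 10.03
16.5 [-88.   29.   16.5] [ 0.83 -0.04 -0.28] 10.38
```

View pics/s2.png

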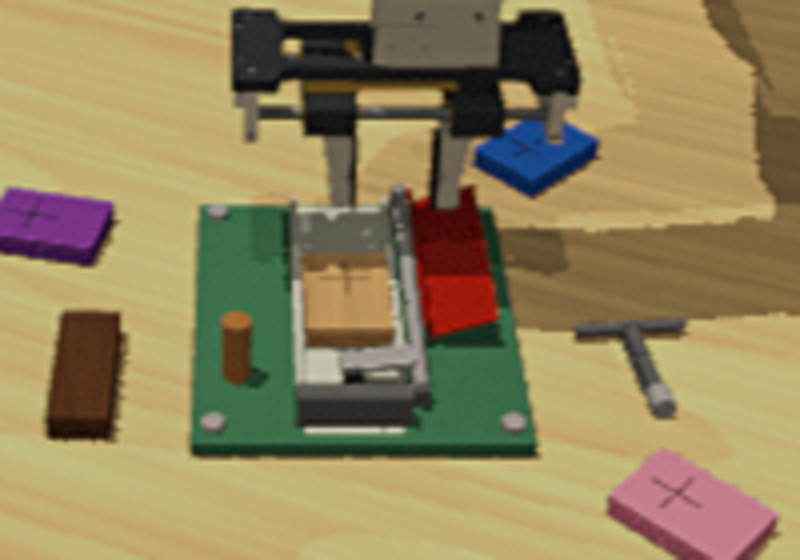

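The tips show no contact force and look too high or too far back: the lane tip ends at (342,208) in the crop. I'll measure the tip in 3D from scene depth.

Run:
```python
from h import *
p,d=robot.grab_frame('scene'); np.savez('s2.npz',p=p,d=d)
def pt(u,v):
    o_,dr=ray('scene',(u,v)); w=o_+dr*d[v,u]; return np.round([*(1e3*Rz.T@(w[:2]-o)),1e3*w[2]],1)
for u,cs in ((336,'lane'),(362,'bar')):
    for v in range(236,262,2): print(cs,u,v,pt(u,v),p[v,u])
print('coupon top',pt(337,272),'plate',pt(310,290))
print('table',pt(280,300), 'rear plate', pt(300,255))
```

```text
lane 336 236 [-73.   -0.6  94.8] [110 101  84]
lane 336 238 [-75.6  -0.2  87.5] [108  99  82]
lane 336 240 [-73.9  -0.1  83.1] [109 101  85]
lane 336 242 [-72.7   0.   78.4] [106  97  81]
lane 336 244 [-80.8   0.9  67. ] [90 84 69]
lane 336 246 [-75.8   0.7  64.9] [107  99  83]
lane 336 248 [-74.7   0.9  59.9] [107  99  82]
lane 336 250 [-76.9   1.2  52.5] [104  97  80]
lane 336 252 [-123.2    5.1   13.1] [177 175 155]
lane 336 254 [-118.     4.9   10.7] [92 91 77]
lane 336 256 [-107.2    4.3   12.6] [96 95 82]
lane 336 258 [-97.6   3.8  13.6] [95 93 80]
lane 336 260 [-88.9   3.3  14.1] [95 93 82]
bar 362 236 [-75.2  59.4  93.6] [109 101  83]
bar 362 238 [-75.5  59.9  87.9] [109 101  82]
bar 362 240 [-75.4  60.3  82.3] [106  99  82]
bar 362 242 [-74.8  60.6  77.1] [109 100  82]
bar 362 244 [-75.   61.   71.3] [105  98  81]
bar 362 246 [-75.6  61.5  65.1] [107 100  83]
bar 362 248 [-74.1  61.7  60.5] [106 100  81]
bar 362 250 [-71.9  61.8  56.3] [108 103  85]
bar 362 252 [-99.1  66.3  30.7] [75 38 29]
bar 362 254 [-94.4  66.   28.2] [70  8  5]
bar 362 256 [-86.8  65.3  27.8] [73 11 11]
bar 362 258 [-77.7  64.4  28.6] [73 14 12]
bar 362 260 [-73.3  64.1  26. ] [85 17 14]
coupon top [-23.1   1.7  29.4] plate [ 39.6 -60.1  29.8]
table [  38.8 -125.8    0.2] rear plate [-110.4  -84.1   13.1]
```

Run:
```python
from h import *
z=np.load('w0.npz'); d=z['d']; T=info('wrist')['T_tool_cam']
def pt(u,v):
    o_,dr=ray('wrist',(u,v),(np.zeros(3),np.eye(3))); o_=T[:3,3]; dc=T[:3,:3].T@dr
    return np.round(1e3*(o_+dr*d[v,u]/dc[2]),1)
for u in (240,250,262,268,370,380,390,400,408):
    print(u,[pt(u,v).tolist() for v in (286,292,300,312,324,340,360,380)])
```

```text
240 [[-109.6, -100.2, 247.3], [10.5, -35.3, -38.8], [11.7, -33.1, -49.6], [10.7, -31.4, -58.8], [11.2, -29.3, -69.5], [30.7, -19.5, -112.3], [25.8, -19.7, -114.0], [0.8, -26.5, -90.0]]
250 [[-109.6, -87.0, 247.7], [10.9, -30.5, -39.5], [11.6, -28.8, -49.3], [7.2, -28.7, -51.7], [9.4, -26.2, -66.0], [30.3, -17.2, -111.5], [25.8, -17.2, -113.9], [-8.4, -25.8, -77.9]]
262 [[-110.5, -71.7, 250.3], [9.8, -25.5, -36.8], [9.9, -24.3, -45.4], [9.6, -22.9, -56.2], [5.5, -22.8, -58.9], [31.0, -14.0, -112.6], [25.9, -14.2, -113.8], [-262.0, -81.2, 249.1]]
268 [[-109.8, -63.6, 248.9], [9.1, -23.0, -35.1], [5.6, -23.1, -36.4], [0.3, -23.1, -38.1], [-4.8, -23.1, -40.2], [30.9, -12.6, -112.4], [25.0, -12.9, -112.4], [-261.0, -72.2, 248.3]]
370 [[-110.0, 67.8, 249.5], [9.2, 23.4, -35.4], [9.6, 22.1, -44.9], [8.5, 20.9, -54.0], [3.1, 21.2, -54.4], [31.4, 11.9, -113.2], [26.1, 12.1, -114.0], [-261.8, 77.4, 249.1]]
380 [[-110.2, 80.9, 249.5], [11.1, 27.2, -39.8], [11.0, 25.9, -47.9], [9.8, 24.6, -56.7], [10.3, 22.9, -67.5], [30.5, 14.6, -111.9], [26.1, 14.6, -114.2], [-8.7, 22.9, -77.4]]
390 [[-110.1, 94.1, 249.0], [10.9, 31.8, -39.5], [11.1, 30.1, -48.4], [11.5, 28.0, -60.1], [10.7, 26.5, -68.4], [31.3, 16.7, -113.3], [25.7, 17.1, -113.8], [-2.5, 24.7, -85.6]]
400 [[-110.7, 107.7, 249.7], [10.7, 36.4, -39.4], [11.3, 34.4, -48.9], [11.1, 32.2, -59.5], [11.1, 30.1, -69.4], [30.9, 19.3, -112.8], [25.7, 19.7, -114.0], [7.3, 24.7, -98.5]]
408 [[-111.1, 118.7, 250.3], [-119.6, 119.4, 249.9], [-130.9, 120.3, 249.0], [11.3, 35.3, -60.3], [11.3, 33.1, -69.9], [30.8, 21.3, -112.9], [24.5, 22.2, -112.3], [13.1, 24.9, -106.1]]
```

Both cameras agree that the real tips are about 34 mm behind the nominal TCP: tool z is about -35 and the tip height about 50 mm. So I have to go lower, guided by force.

Run:
```python
from h import *
f0=np.mean([jf()],0)*0
robot.servo_line(J(-88,29,-2),speed=.06)
z=-2.
def F():
    v=[]
    for _ in range(4): robot.dwell(.03); v.append(jf())
    return np.mean(v,0).round(2)
print(F())
while z>-19:
    z-=1.5
    robot.servo_line(J(-88,29,z),speed=.03)
    f=F(); print(z,jp(),f,round(robot.read_t(),2))
    if f[2]>7.5: break
p,d=robot.grab_frame('scene'); np.savez('s3.npz',p=p,d=d); cv2.imwrite('pics/s3.png',cv2.resize(p[200:340,250:450,::-1],None,fx=4,fy=4,interpolation=cv2.INTER_CUBIC))
```

```text
[-0.13  0.06 -0.2 ]
-3.5 [-87.9  29.   -3.3] [-0.16  0.32  2.73] 11.45
-5.0 [-87.8  28.9  -4.9] [ 0.37 -0.58  3.4 ] 11.83
-6.5 [-87.8  28.9  -6.4] [ 0.83 -2.9   5.23] 12.22
-8.0 [-87.8  28.7  -7.7] [ 0.07 -3.87  6.47] 12.6
-9.5 [-87.8  28.4  -9.1] [-0.29 -6.04  7.69] 12.98
```

View pics/s3.png

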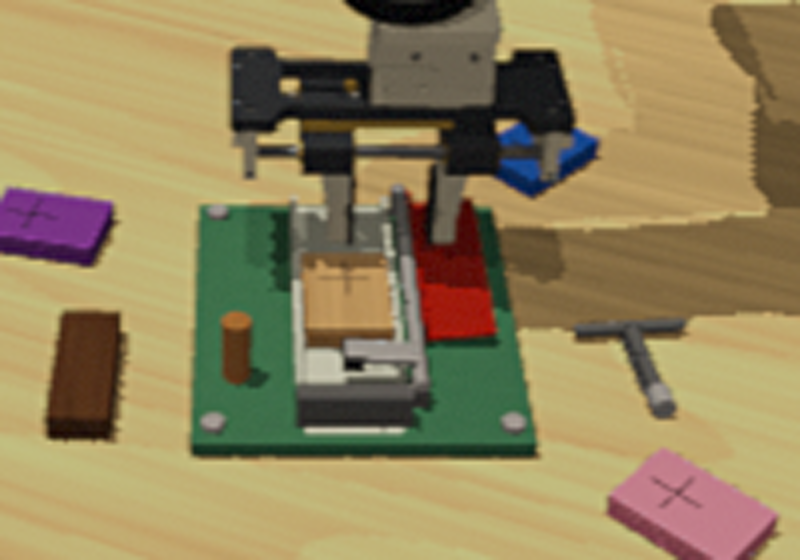

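The bar is tilting and the jaw at (385,350) is rising, with the lane tip behind the coupon. I'll press a bit further, then push.

```bash
cat >> h.py <<'E'
def F(n=4):
    v=[]
    for _ in range(n): robot.dwell(.03); v.append(jf())
    return np.mean(v,0).round(2)
E
python3 - <<'E'
from h import *
z=-9.5
while z>-15:
    z-=.75
    robot.servo_line(J(-88,29,z),speed=.03)
    f=F(); print(z,jp(),f,round(robot.read_t(),2))
    if f[2]>11: break
p,d=robot.grab_frame('scene'); np.savez('s4.npz',p=p,d=d); cv2.imwrite('pics/s4.png',cv2.resize(p[210:310,300:400,::-1],None,fx=6,fy=6,interpolation=cv2.INTER_CUBIC))
E
```

```text
-10.25 [-87.7  28.3  -9.7] [-0.51 -7.07  8.64] 13.42
-11.0 [-87.8  28.2 -10.4] [-0.8  -7.6   9.58] 13.8
-11.75 [-87.7  28.1 -10.9] [-0.72 -8.94 11.36] 14.18
```

View pics/s4.png

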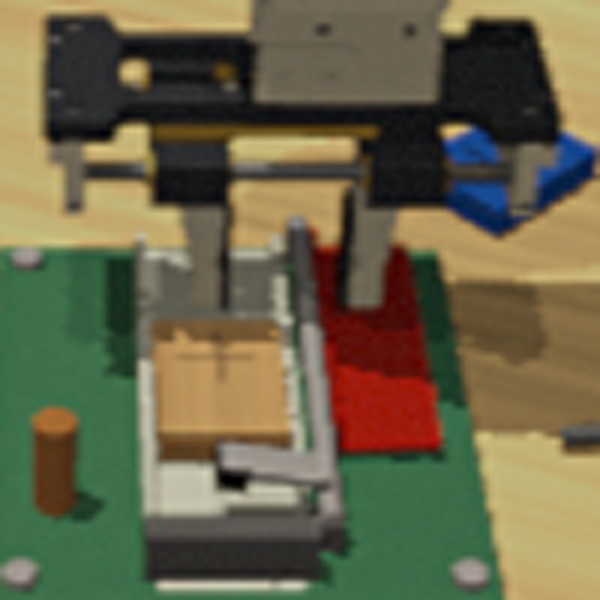

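Run:
```python
from h import *
z=-11.75
for x in (-80,-70,-60,-50,-40,-32,-28):
    robot.servo_line(J(x,29,z),speed=.04); f=F(3); print(x,jp(),f,round(robot.read_t(),2))
    if f[0]<-15: break
base=f
p,d=robot.grab_frame('scene'); np.savez('s5.npz',p=p,d=d); cv2.imwrite('pics/s5.png',cv2.resize(p[210:310,300:400,::-1],None,fx=6,fy=6,interpolation=cv2.INTER_CUBIC))
```

```text
-80 [-83.9  28.4 -11.8] [-10.32  -2.8   17.25] 14.68
-70 [-77.9  28.1 -12.2] [-19.82  -1.43  27.46] 15.18
```

View pics/s5.png

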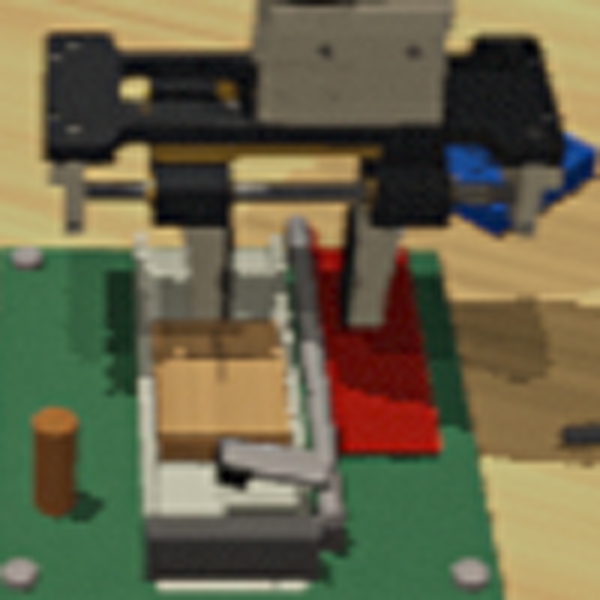

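Friction on the bar is high (about 0.75) and the compliance drives the tip down onto the limit. I'll regulate the real tip height while advancing.

```bash
cat > push.py <<'E'
from h import *
import sys
xend,step,flim=map(float,sys.argv[1:4]); zt=float(sys.argv[4])
import json,os
s=json.load(open('st.json')) if os.path.exists('st.json') else dict(x=-76.,z=-11.0)
x,z=s['x'],s['z']
while True:
    robot.servo_line(J(x,29,z),speed=.04); f=F(2); q=jp()
    print(round(x,1),round(z,2),q,f,round(robot.read_t(),2))
    if f[0]<-flim or x>=xend or robot.read_t()>40: break
    z=np.clip(z+.8*(zt-q[2]),z-.7,z+1); z=float(min(z,-7))
    x=min(x+step,xend)
json.dump(dict(x=float(x),z=z),open('st.json','w'))
E
python3 push.py -58 4 18 -10.3
```

```text
-76.0 -11.0 [-78.   28.5 -11. ] [-4.65 -4.42 10.33] 15.6
-72.0 -10.44 [-73.9  28.8 -10.7] [-4.25 -1.42  7.48] 15.92
-68.0 -10.12 [-69.9  29.  -10.5] [-4.03 -0.26  6.35] 16.23
-64.0 -9.96 [-66.   29.1 -10.4] [-3.53 -0.24  6.6 ] 16.55
-60.0 -9.88 [-62.   29.1 -10.4] [-4.42  0.06  6.68] 16.87
-58.0 -9.8 [-60.4  29.1 -10.4] [-4.26 -0.02  6.09] 17.18
```

```bash
python3 push.py -30 4 14 -10.9
python3 - <<'E'
from h import *
p,d=robot.grab_frame('scene'); np.savez('s6.npz',p=p,d=d); cv2.imwrite('pics/s6.png',cv2.resize(p[210:310,300:400,::-1],None,fx=6,fy=6,interpolation=cv2.INTER_CUBIC))
E
```

```text
-58.0 -9.8 [-60.4  29.1 -10.3] [-4.69 -0.5   7.59] 17.5
-54.0 -10.28 [-56.2  29.1 -10.7] [-4.74 -0.35  7.4 ] 17.82
-50.0 -10.44 [-52.4  29.1 -10.9] [-5.23 -0.57  8.46] 18.13
-46.0 -10.44 [-48.4  29.1 -10.9] [-5.28 -0.82  8.27] 18.45
-42.0 -10.44 [-44.4  29.  -10.9] [-4.85 -0.25  8.32] 18.77
-38.0 -10.44 [-40.4  29.  -10.9] [-5.49 -0.04  7.86] 19.08
-34.0 -10.44 [-36.4  29.  -10.9] [-4.62 -0.05  8.18] 19.4
-30.0 -10.44 [-32.4  29.  -10.9] [-5.15 -0.79  8.43] 19.72
```

View pics/s6.png

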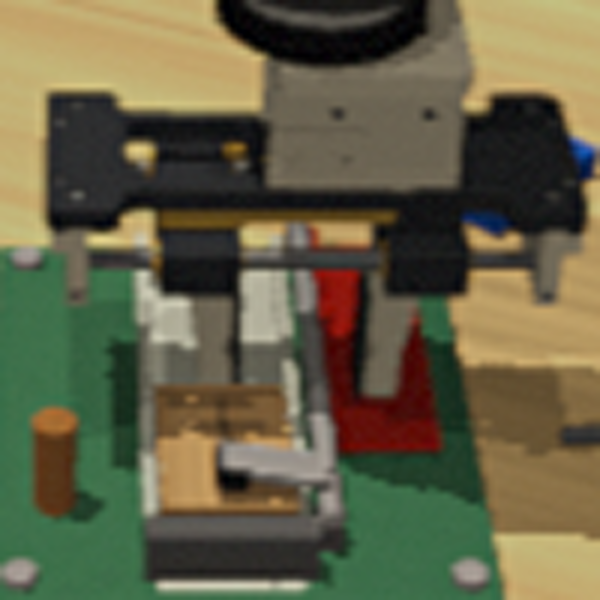

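The coupon is under the raised jaw, with its front edge near the stop at (235,510). I'll finish with small steps until the force shows contact with the stop.

```bash
python3 push.py -14 1.5 11 -10.9
python3 - <<'E'
from h import *
robot.dwell(.3); print(jp(),F(4),robot.read_t())
p,d=robot.grab_frame('scene'); np.savez('s7.npz',p=p,d=d); cv2.imwrite('pics/s7.png',cv2.resize(p[240:310,310:380,::-1],None,fx=8,fy=8,interpolation=cv2.INTER_CUBIC))
E
```

```text
-30.0 -10.44 [-32.4  29.1 -10.9] [-5.62 -1.05  8.4 ] 20.08
-28.5 -10.44 [-31.3  29.  -11. ] [-6.46 -0.66  7.84] 20.4
-27.0 -10.36 [-29.9  29.  -10.9] [-6.31 -0.43  8.17] 20.72
-25.5 -10.36 [-28.4  29.  -10.9] [-5.88 -0.58  8.57] 21.03
-24.0 -10.36 [-27.  29. -11.] [-6.11 -0.36  8.69] 21.35
-22.5 -10.28 [-25.3  29.  -10.9] [-6.   -0.17  8.31] 21.67
-21.0 -10.28 [-23.8  29.  -10.8] [-6.3  -0.02  7.94] 21.98
-19.5 -10.36 [-22.4  29.  -10.9] [-5.93 -0.73  8.04] 22.3
-18.0 -10.36 [-20.9  29.  -10.9] [-6.55 -0.6   8.83] 22.62
-16.5 -10.36 [-20.6  29.  -11.1] [-8.73  0.42 11.19] 22.93
-15.0 -10.2 [-20.5  28.9 -11.1] [-12.39   0.84  13.03] 23.25
[-20.6  28.9 -11.1] [-12.26   0.51  13.43] 23.6833
```

View pics/s7.png

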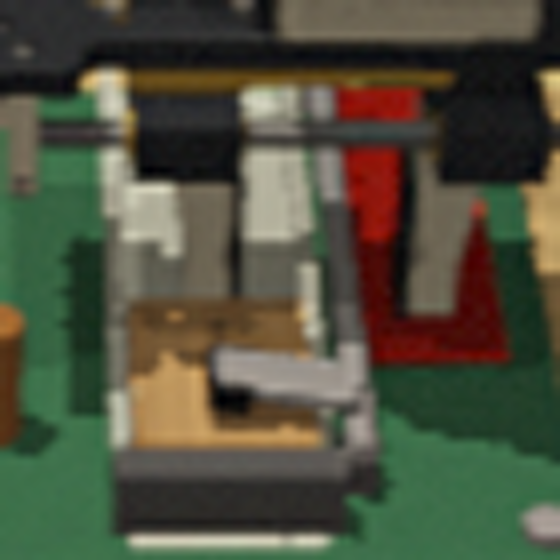

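The stop contact is at TCP x -20.5, as predicted, and Fx jumped from 6 to 12 N. The coupon sits against the stop. I'll back the finger off slightly, then lift slowly.

Run:
```python
from h import *
robot.servo_line(J(-26,29,-10.2),speed=.02); print(jp(),F(3))
robot.servo_line(J(-26,29,6),speed=.03); print(jp(),F(3))
robot.servo_line(J(-26,29,75),speed=.1)
robot.servo_line(J(-95,29,110),speed=.15); robot.dwell(.3)
print(jp(),F(3),robot.read_t())
p,d=robot.grab_frame('wrist'); P,R=robot.read_position(),robot.read_tcp_rot(); np.savez('w8.npz',p=p,d=d,P=P,R=R)
q,_=robot.grab_frame('scene')
a1=cv2.resize(p[0:330,170:500,::-1],(400,400),interpolation=cv2.INTER_CUBIC); a2=cv2.resize(q[220:320,290:390,::-1],(400,400),interpolation=cv2.INTER_CUBIC)
cv2.imwrite('pics/fin.png',np.hstack([a1,a2]))
```

```text
[-23.2  29.4  -9.1] [ 3.51 -0.21  5.94]
[-26.4  29.    5.8] [0.02 0.11 0.79]
[-94.8  29.  109.4] [-0.07 -0.18 -0.13] 27.2333
```

I've used up the picture views, so I'll check numerically with an orange/white profile along the lane and the jaw height from depth.

Run:
```python
from h import *
def prof(fn,ys,xs,h=.027):
    z=np.load(fn); p=z['p'];P,R=z['P'],z['R']; T=info('wrist')['T_tool_cam']; c=info('wrist'); f=240/np.tan(np.radians(c['vfov'])/2)
    hsv=cv2.cvtColor(p,cv2.COLOR_RGB2HSV)
    for y in ys:
        r=[]
        for x in xs:
            t=R.T@(np.array(J(x,y,h*1e3))-P); v=T[:3,:3].T@(t-T[:3,3]); n=np.hypot(v[0],v[1]); th=np.arctan2(n,v[2])
            u=c['cx']+f*th*v[0]/n; w=c['cy']+f*th*v[1]/n
            r.append(hsv[int(round(w)),int(round(u)),1])
        print(fn,y,dict(zip(xs,map(int,r))))
prof('w0.npz',(-18,-10),list(range(-72,-52,2))+list(range(0,14,2)))
prof('w8.npz',(-18,-10,18),list(range(-22,2,2))+list(range(50,66,2)))
q,d=robot.grab_frame('scene')
def pt(u,v):
    o_,dr=ray('scene',(u,v)); w=o_+dr*d[v,u]; return [*(1e3*Rz.T@(w[:2]-o)),1e3*w[2]]
L=np.array([pt(u,v) for v in range(230,320) for u in range(300,390)])
def med(x0,x1,y0,y1): m=(L[:,0]>x0)&(L[:,0]<x1)&(L[:,1]>y0)&(L[:,1]<y1); return m.sum(),np.median(L[m],0).round(1)
print('bar',med(-100,0,56,70),'coupon top',med(-5,25,-20,20),'jaw',med(32,44,5,20),'lane',med(-100,-20,-18,15))
print(F(3),robot.read_t())
```

```text
w0.npz -18 {-72: 14, -70: 14, -68: 13, -66: 13, -64: 14, -62: 65, -60: 160, -58: 164, -56: 163, -54: 163, 0: 158, 2: 159, 4: 158, 6: 159, 8: 107, 10: 3, 12: 5}
w0.npz -10 {-72: 18, -70: 18, -68: 16, -66: 15, -64: 17, -62: 86, -60: 155, -58: 155, -56: 154, -54: 155, 0: 156, 2: 155, 4: 156, 6: 157, 8: 86, 10: 4, 12: 4}
w8.npz -18 {-22: 10, -20: 11, -18: 11, -16: 10, -14: 9, -12: 20, -10: 105, -8: 158, -6: 158, -4: 158, -2: 158, 0: 160, 50: 159, 52: 157, 54: 157, 56: 158, 58: 158, 60: 161, 62: 96, 64: 45}
w8.npz -10 {-22: 10, -20: 10, -18: 10, -16: 9, -14: 4, -12: 25, -10: 71, -8: 149, -6: 150, -4: 149, -2: 150, 0: 149, 50: 153, 52: 155, 54: 153, 56: 153, 58: 154, 60: 155, 62: 60, 64: 42}
w8.npz 18 {-22: 4, -20: 4, -18: 5, -16: 4, -14: 7, -12: 37, -10: 108, -8: 144, -6: 141, -4: 141, -2: 141, 0: 141, 50: 140, 52: 147, 54: 149, 56: 149, 58: 149, 60: 149, 62: 102, 64: 43}
bar (np.int64(168), array([-46.5,  63. ,  23.7])) coupon top (np.int64(140), array([ 8.2, -0.3, 27.8])) jaw (np.int64(22), array([40.2, 12.2, 37.5])) lane (np.int64(260), array([-61.5,  -1.5,  13.3]))
[-0.19 -0.22  0.53] 27.4833
```

```bash
python3 -c "
from rig import robot
robot.job_done()"
```

```text
the job is handed in; nothing more can be done
```

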